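Hang a stock bin on the bench stand and tug it to prove its hold

TASK

Pick up the blue stock bin, hang it by its lip on the free hanger plate above the blue card, and press it down gently until it sits fully home and its black spring tongue has snapped out under the plate's edge. Before you let go, tug it straight down with a pull of about 12 N for one second to prove that the plate carries it, never pressing or pulling on the plate with more than 25 N; then release it and leave it hanging there. Leave the other two bins and the loose parts on the bench where they are.

Things in the scene. Friction and masses are not known exactly. Their poses are not given: they have to be found in the camera images.
- blue_bin: Blue plastic hopper-front stock bin, 52 wide (y), 84 deep (x), 50 high, level on the bench at first; 0.2 to 0.5 kg with a bushing and two stub fittings fixed in it (up to z = 34). Origin: centre of the underside; +x to its back, z up. Side walls flat, upright, full height from x = -12 to the back face at x = +42, then sloping down to the 27 high front at x = -42. A hanging lip is at the back.
- grip (a point): Best grip on the blue bin, taken from above across its two side walls (52 mm over their outsides): on the bin's middle plane, x = +15 mm, z = +35 mm in the bin's frame (15 mm below the rim). Axes as the bin's.
- lip (a point): Underside of the blue bin's hanging lip (x = 46.5, z = 47 mm in the bin's frame, 40 mm wide). It roofs a slot 6.5 mm wide, open below, from the back face (4.5 mm in front of this point) to the flange (2 mm behind it). The hanger plate's edge goes up into the slot; with the bin fully home this point sits on it. Axes as the bin's.
- flange (a point): Lower end of the straight part of the lip's 3 mm thick flange, behind the slot (x = 50, z = 22 mm in the bin's frame; 25 mm below the lip). Below it the flange flares backwards, to x = 53.5 to 56 mm at z = 14 mm, which guides the plate into the slot.
- blue_bin_tongue (a joint): Black spring tongue in the back wall below the lip: 0 = fully out, up to 0.007 m pressed in. Spring 4.2 N at 0, 0.7 N more per mm. As the bin is pushed down over the edge the ramp is forced in 3 to 5 mm (some 8 to 15 N down, more than the bin's weight), rides down the plate more easily and snaps out under the edge in the last 2 mm before the lip sits.
- tongue_nib (a point): Top edge of the tongue's nib when it is out: x = 47.5 (5.5 mm proud of the back face), z = 31.5 mm in the bin's frame; 14 mm wide, ramp below down to z = 18.5 at the back face. This point is fixed to the bin and does not move with the tongue.
- free_place (a point): Nominal middle of the free hanger plate's top edge, 132 mm over the bench. The plate is clamped by screws in slotted holes, so its real edge is up to 4 mm above or below this point: find it by feel. x to the back (square to the plate), y along the stand, z up. The bin hangs with its axes along these (it may nod up to 0.06 rad), lip on the edge.
- blue_place: The free place, rigid: a blue label card on the stand and, above it, a steel hanger plate 66 wide, 4 thick (x = -2 to 2), whose top strip, 14 high, is the edge to hang on; under the strip is a window 50 wide for the tongue, below that the plate goes on (about z = 64 to 97) and stays the bin's back. Origin on the bench below the edge; axes as free_place's.
- bin_stand: Dark steel bench stand, bolted down: beams along y behind the plates (z = 64 to 90) and at the cards (27 to 57), legs at y = +-150 up to z = 98, feet from x = -49 to 65. Nothing stands above the plates. Origin on the bench below the middle place; +x to the back. Three places 96 mm apart (y = -96, 0, 96), two of them taken, in any order.
- yellow_bin: Yellow bin of the same make, holding two brass couplers, hung on its own plate, to be left alone. Origin: centre of its underside; axes as the blue bin's. The plates are not all at one height.
- green_bin: Green bin of the same make, holding shaft seals and a stub fitting, hung on its own plate, to be left alone. Origin: centre of its underside; axes as the blue bin's. The plates are not all at one height.
- coupler_a: Loose steel air coupler with a red ring lying on the bench, 29 x 83 x 28 mm, to be left alone. Origin: centre of its underside.
- bushing_a: Loose turned steel bushing standing on the bench, 50 mm across, 46 mm high, to be left alone. Origin: centre of its underside.

How it is judged (in metres and radians):
On the way, in this order (a step that is already met when the one before it is completed fails the run):
1. the blue bin is held clear of the bench (height (world z) of blue_bin above 0.03 m and contact force between the fingers and blue_bin above 0.5 N), for 0.2 s.
2. the blue bin, still held, sits on the free plate with its tongue snapped out under the edge, and the plate carries a steady load of 10 to 20 N (the bin's weight and the tug) for 0.5 s (z of lip in the frame of free_place between -0.0065 and 0.0065 m and value of joint blue_bin_tongue below 0.0015 m and x of lip in the frame of free_place between -0.005 and 0.005 m and y of lip in the frame of free_place between -0.015 and 0.015 m and contact force between the fingers and blue_bin above 0.5 N and contact force between blue_bin and blue_place between 10 and 20 N), for 0.5 s.
At the end, for the whole second after the job is handed in: The blue bin hangs released and at rest on the free plate: lip within 6.5 mm of the nominal height (the plate varies by 4 mm), 15 mm of the middle along the stand, 5 mm across it; tongue out under the edge (pressed in under 1.5 mm); bin upright within 0.12 rad (z of lip in the frame of free_place between -0.0065 and 0.0065 m and value of joint blue_bin_tongue below 0.0015 m and x of lip in the frame of free_place between -0.005 and 0.005 m and y of lip in the frame of free_place between -0.015 and 0.015 m and angle between blue_bin's own z axis and vertical below 0.12 rad and linear speed of blue_bin below 0.01 m/s and angular speed of blue_bin below 0.1 rad/s and contact force between the fingers and blue_bin below 0.1 N); the robot touches nothing.
It fails at once if the held blue bin is pressed or pulled against the free hanger plate with more than 25 N (contact force between blue_bin and blue_place above 25 N and contact force between the fingers and blue_bin above 0.5 N).
It fails at once if another bin is shifted by more than 10 mm (distance of any of yellow_bin, green_bin from where it was at the start of the episode above 0.01 m).
It fails at once if a loose part on the bench is shifted by more than 15 mm (distance of any of coupler_a, bushing_a from where it was at the start of the episode above 0.015 m).
It also fails if it takes over 64 s, if anything falls off the work surface, if the arm or the gripper's body presses on something with over 40 N, if the wrist force passes 120 N, or if a joint passes its speed limit or range.

ROBOT

A 6-joint arm with a two-finger parallel gripper is mounted at the origin on a cart in front of the work surface, level with it; the furniture and walls round the work are solid. World frame = base frame: x ahead of the robot, y to its left, z up, the work surface at z = 0. Lengths are in mm, angles in rad, forces in N, time in s.
With the tool pointing down it reaches from about 275 to 825 mm from the base axis. Payload 4.9 kg.
Tool frame: the origin (TCP) lies at the very end of the fingers, on their centre line; the grasp point (between the pads) lies 19 mm behind it; z points along the fingers, y is the line along which they close (so a half turn about z gives the same grasp; the last joint's range is limited). The gripper opens to 85 mm and grips with 20 to 120 N. Pads are 22 mm wide; open, the fingers measure 114 mm over their backs; the gripper's body (76 mm by 85 mm) begins 54 mm behind the grasp point. The pads swing forward as they close: fully open they stand 13 mm farther back than shut.
Start: joints at [-1.348, 0.326, -0.193, 1.052, 0, 1.437], TCP at [192.115, -515.374, 206.281] pointing down, gripper open.
Joint ranges: [-2.65, 2.65], [-0.97, 1.79], [-1.3, 1.35], [-1.93, 2.1], [-1.47, 1.37], [-3.14, 3.14]. Speed limits (rad/s): [2.57, 2.57, 3.14, 3.14, 3.14, 3.14].

INTERFACE

Orientations are given as [roll, pitch, yaw] about the fixed x, y, z axes, in that order (R = Rz(yaw) Ry(pitch) Rx(roll)).
In Python, from bench import bot, solve_ik, imaging gives the robot as it stands. Calls block until the motion is done:
- bot.move_ptp(position, orientation): joint-space move of the TCP to a pose.
- bot.movel(position, rot=None, max_speed=150, threshold=None): straight line of the TCP; rot=None keeps the orientation; max_speed is the mean speed in mm/s. With threshold (N) it stops when the force on the tool has changed by that much, and returns True; else False.
- bot.move_j(angles): joint-space move.
- bot.grip(opening, effort=None): opening from 0.0 (shut) to 1.0 (fully open); effort is the grip in N (None keeps the last); returns when the fingers have stopped.
- bot.dwell(seconds).
- solve_ik(position, orientation): joint angles nearest the present ones, or None.
- bot.get_state(): the state.
- imaging.capture(name): name is "side" or "top"; returns the picture (420x560x3 uint8, blue, green, red); there is no depth.
- imaging.camera_model(name): a dict with "K" (3x3 intrinsics, pixels), "k1" (the pictures are not rectified: a ray, as slopes to the right and down, at radius r is drawn at 1 + k1 r^2 times it, then the intrinsics apply), "position" and "rotation" of the camera in the world. Camera axes: x right, y up, looking along -z (the intrinsics and any distortion apply to the point x, -y, -z); pixel columns grow to the right and rows downward; lengths in mm; the calibration is good to about 2 mm. A picture is of the moment at which its call begins. camera_model takes no time and is no camera call.
A pose or a line that the arm cannot do raises bot.IKError and nothing moves.
- bot.sign_off(): hands the job in; it is judged then, once.
The state is a dict: "t": time; "qpos": joint angles; "joint_velocities": joint speeds; "effort": joint torques, N m; "tcp_pos": TCP position; "orientation": TCP orientation; "contact_force": force on the tool from outside, world axes, zero at the start; "wrist_torque": the same for the moment, N m; "opening": opening from 0.0 (shut) to 1.0 (fully open); "gripper_force": force on a finger pad.
Only numpy, scipy, OpenCV 4.12 (cv2) and the standard library are available. Lean on these libraries where they do the work, as an engineer would, in place of code of your own. Each camera call takes 0.05 s, during which the arm holds its last target. There are 200 camera calls.

## Working session

There is one attempt and no reset: what is moved stays moved. The work goes in short steps, each a Python script; the robot and the scene stay as the last script left them, time stands still between calls to the robot, and variables do not carry over. Pictures are saved under pics/ and viewed, at most 10 in all, crops included, and the job is handed in when it is done.

```bash
ls; mkdir -p pics; python3 - <<'E'
from bench import bot, imaging
import cv2
for n in("top","side"):
    cv2.imwrite(f"pics/{n}0.png",imaging.capture(n)); m=imaging.camera_model(n); print(n,m)
s=bot.get_state(); print(s)
E
```

```text
pics
top {'K': array([[518.08368054,   0.        , 277.84735932],
       [  0.        , 518.08368054, 207.13826255],
       [  0.        ,   0.        ,   1.        ]]), 'k1': -0.08081684338114048, 'position': array([ 418.17211465,  208.22260237, 1117.41512643]), 'rotation': array([ 0.13435245, -0.01550567, -1.59805451])}
side {'K': array([[395.97274865,   0.        , 281.15806725],
       [  0.        , 395.97274865, 210.04105666],
       [  0.        ,   0.        ,   1.        ]]), 'k1': -0.023545950158716022, 'position': array([323.53498434, 905.48459454, 499.16512049]), 'rotation': array([ 1.09028059e+00, -2.76746020e-03, -2.85078342e+00])}
{'t': 0.1, 'qpos': array([-1.34823000e+00,  3.26902546e-01, -1.93437603e-01,  1.05199302e+00,
        9.82223337e-06,  1.43662963e+00]), 'joint_velocities': array([ 1.84440250e-03, -2.74921481e-03,  3.29368593e-03, -4.82744395e-04,
       -5.98852776e-04,  8.21658010e-05]), 'effort': array([ 1.08938548e-03, -4.44239545e+01,  2.63038355e+01,  7.90505146e-03,
       -1.60069017e-04,  4.18355185e-06]), 'tcp_pos': array([ 191.98053229, -514.83810231,  205.579875  ]), 'orientation': array([-3.14007093e+00, -2.15309325e-04,  3.56732844e-01]), 'contact_force': array([ 0.37920118, -1.27582941, -0.49174754]), 'wrist_torque': array([-0.03183711, -0.01549598, -0.03792002]), 'gripper_force': 0.0, 'opening': 1.0005048118387623}
```

View pics/top0.png

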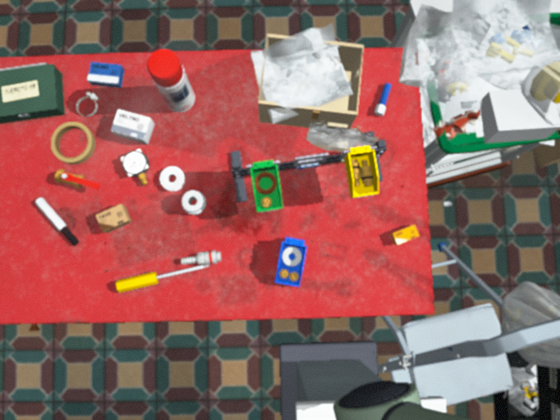

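View pics/side0.png

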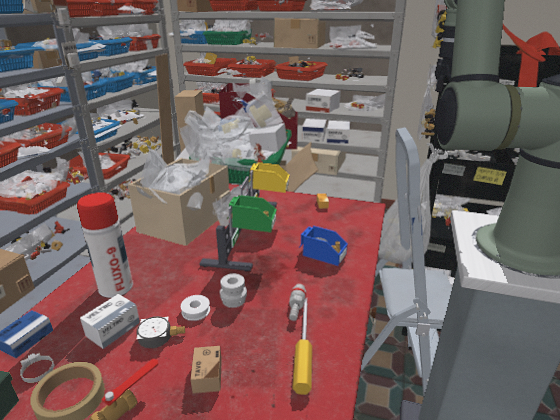

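The free place is the middle one, between green (266,186) and yellow (363,171) in the top view. The blue bin is at (290,262). I'll enlarge both views for measuring.

```bash
cat > h.py <<'E'
import numpy as np, cv2
from scipy.spatial.transform import Rotation as Ro
from bench import bot, imaging, solve_ik
def cam(n):
    m=imaging.camera_model(n); return m['K'],m['k1'],np.array(m['position']),Ro.from_euler('xyz',m['rotation']).as_matrix()
def proj(n,P):
    K,k,p,R=cam(n); c=(np.atleast_2d(P)-p)@R; s=np.c_[c[:,0],-c[:,1]]/-c[:,2:3]
    s=s*(1+k*(s**2).sum(1,keepdims=True)); return s*K[0,0]+K[:2,2]
def unproj(n,px,z):
    K,k,p,R=cam(n); px=np.atleast_2d(np.array(px,float))
    s=cv2.undistortPoints(px[:,None],K,np.array([k,0,0,0.]))[:,0]
    d=np.c_[s[:,0],-s[:,1],-np.ones(len(s))]@R.T
    return p+d*((z-p[2])/d[:,2])[:,None]
E
python3 - <<'E'
import cv2
a=cv2.imread('pics/top0.png')[135:295,225:390]; b=cv2.imread('pics/side0.png')[150:275,190:350]
cv2.imwrite('pics/topc.png',cv2.resize(a,None,fx=3.6,fy=3.6,interpolation=cv2.INTER_CUBIC))
cv2.imwrite('pics/sidec.png',cv2.resize(b,None,fx=4.5,fy=4.5,interpolation=cv2.INTER_CUBIC))
E
```

```text
(no output)
```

View pics/topc.png

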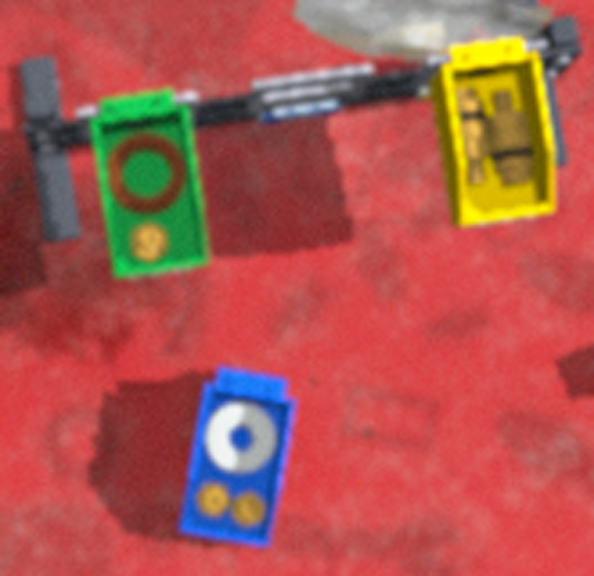

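View pics/sidec.png

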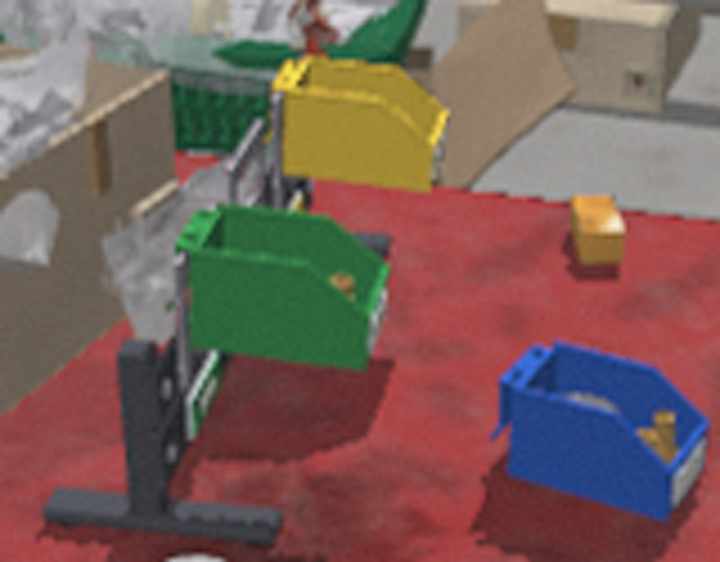

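The free plate's edge runs from crop (252,85) to (373,68). The bench is clear around the blue bin, and its lip faces the stand. I'll fit the bin outlines in both views.

```bash
cat > fit.py <<'E'
from h import *
from scipy.optimize import least_squares
HSV=dict(blue=((108,120,60),(128,255,255)),green=((55,130,40),(80,255,255)),yellow=((22,130,60),(34,255,255)))
V=np.array([[x,y,z] for y in(-26,26) for x,z in((42,0),(42,50),(-12,50),(-42,27),(-42,0))]+[[51.5,y,z] for y in(-20,20) for z in(50,25)]+[[54.7,y,14] for y in(-20,20)],float)
A=np.linspace(0,2*np.pi,73)[:-1]; D=np.c_[np.cos(A),np.sin(A)]
def hull(img,box,col):
    x0,y0,x1,y1=box; g=cv2.resize(img[y0:y1,x0:x1],None,fx=6,fy=6,interpolation=cv2.INTER_CUBIC)
    m=cv2.inRange(cv2.cvtColor(g,cv2.COLOR_BGR2HSV),*HSV[col]); m=cv2.morphologyEx(m,cv2.MORPH_OPEN,np.ones((5,5)))
    m=cv2.morphologyEx(m,cv2.MORPH_CLOSE,np.ones((13,13)))
    c=max(cv2.findContours(m,cv2.RETR_EXTERNAL,cv2.CHAIN_APPROX_NONE)[0],key=cv2.contourArea)[:,0]
    return (c+.5)/6-.5+[x0,y0]
def model(q): return V@Ro.from_euler('z',q[3]).as_matrix().T+q[:3]
def fit(obs,q0,fixz=False):
    H={n:(h@D.T).max(0) for n,h in obs.items()}
    f=lambda q:np.concatenate([(proj(n,model(q))@D.T).max(0)-H[n] for n in H]+[[(q[2])*50 if fixz else 0]])
    r=least_squares(f,q0,x_scale=[10,10,10,.1],loss='soft_l1'); return r.x,np.sqrt(np.mean(r.fun**2))
E
python3 - <<'E'
from fit import *
T=cv2.imread('pics/top0.png');S=cv2.imread('pics/side0.png')
bx=dict(blue=((268,230,315,295),(295,218,352,270)),green=((245,155,288,218),(222,190,282,238)),yellow=((340,140,384,202),(245,158,294,197)))
for c,(bt,bs) in bx.items():
    o=dict(top=hull(T,bt,c),side=hull(S,bs,c)); z=0 if c=='blue' else 85
    p=unproj('top',o['top'].mean(0),z+30)[0]
    for k in(['top','side'],['top'],['side']):
        q,e=fit({n:o[n] for n in k},[p[0],p[1],z,.05],c=='blue'); print(c,k,q.round(3),'rms',round(e,2))
        if c!='blue' and len(k)>1: print('  lip',(Ro.from_euler('z',q[3]).apply([46.5,0,47])+q[:3]).round(1))
corner=np.array([[252,85],[373,68],[252,77+16],[373,76]])/3.6-.5+.5/3.6+[225,135]
print(unproj('top',corner,132).round(1))
E
```

```text
blue ['top', 'side'] [ 4.43434e+02  1.65126e+02 -0.00000e+00 -1.94000e-01] rms 0.77
blue ['top'] [ 4.44358e+02  1.65396e+02 -0.00000e+00 -1.95000e-01] rms 0.32
blue ['side'] [ 4.42007e+02  1.64644e+02 -1.00000e-03 -1.93000e-01] rms 0.87
green ['top', 'side'] [5.91678e+02 2.10066e+02 7.97930e+01 1.20000e-01] rms 1.46
  lip [637.8 215.6 126.8]
green ['top'] [6.02796e+02 2.11117e+02 2.68770e+01 1.17000e-01] rms 0.54
green ['side'] [6.02369e+02 1.77702e+02 6.18060e+01 8.40000e-02] rms 0.68
yellow ['top', 'side'] [6.16258e+02 1.82710e+01 8.38950e+01 1.34000e-01] rms 0.95
  lip [662.3  24.5 130.9]
yellow ['top'] [6.23002e+02 1.34030e+01 5.68090e+01 1.30000e-01] rms 0.47
yellow ['side'] [6.19733e+02 2.13600e+00 7.71380e+01 1.32000e-01] rms 0.68
[[646.1 154.  132. ]
 [654.1  88.  132. ]
 [641.7 154.2 132. ]
 [649.6  88.2 132. ]]
```

```bash
cat > prof.py <<'E'
from fit import *
def prof(n,img,c,yaw,z,xs,ys):
    R=Ro.from_euler('z',yaw).as_matrix(); P=np.array([R@[x,y,0]+[c[0],c[1],z] for x in xs for y in ys])
    p=proj(n,P).astype(np.float32); g=cv2.cvtColor(img,cv2.COLOR_BGR2GRAY)
    return cv2.remap(g,p[:,0].reshape(len(xs),-1),p[:,1].reshape(len(xs),-1),cv2.INTER_CUBIC).astype(float)
E
python3 - <<'E'
from prof import *
T=cv2.imread('pics/top0.png');S=cv2.imread('pics/side0.png');c=(650,120)
xs=np.arange(-22,14,1.)
for yw in(.115,.1275,.14):
    m=prof('top',T,c,yw,132,xs,np.arange(-27,28,1.)); print(yw,[f'{x:.0f}:{v:.0f}' for x,v in zip(xs,m.mean(1))])
ys=np.arange(-45,46,2.); m=prof('top',T,c,.1275,132,np.arange(-4,1.,1),ys); print([f'{x:.0f}:{v:.0f}' for x,v in zip(ys,m.mean(0))])
for z in(128,132,136):
  m=prof('side',S,c,.1275,z,xs,np.arange(-15,28,1.)); print('side',z,[f'{x:.0f}:{v:.0f}' for x,v in zip(xs,m.mean(1))])
R=Ro.from_euler('z',.1275)
print(proj('side',R.apply([[x,y,0] for y in(-33,33) for x in(-2,2)])+[649,120,132]).round(1).tolist())
E
python3 -c "
import cv2
b=cv2.imread('pics/side0.png')[168:218,225:275]
cv2.imwrite('pics/sided.png',cv2.resize(b,None,fx=11,fy=11,interpolation=cv2.INTER_CUBIC))"
```

```text
0.115 ['-22:90', '-21:89', '-20:94', '-19:106', '-18:121', '-17:131', '-16:133', '-15:125', '-14:110', '-13:94', '-12:87', '-11:93', '-10:111', '-9:132', '-8:148', '-7:152', '-6:143', '-5:126', '-4:114', '-3:117', '-2:136', '-1:162', '0:181', '1:186', '2:178', '3:161', '4:142', '5:127', '6:118', '7:115', '8:115', '9:117', '10:119', '11:120', '12:121', '13:123']
0.1275 ['-22:90', '-21:87', '-20:92', '-19:103', '-18:118', '-17:130', '-16:133', '-15:126', '-14:112', '-13:96', '-12:87', '-11:92', '-10:109', '-9:131', '-8:147', '-7:152', '-6:144', '-5:128', '-4:116', '-3:118', '-2:137', '-1:162', '0:181', '1:186', '2:177', '3:161', '4:142', '5:127', '6:118', '7:115', '8:116', '9:117', '10:119', '11:120', '12:121', '13:123']
0.14 ['-22:89', '-21:86', '-20:90', '-19:101', '-18:116', '-17:128', '-16:133', '-15:127', '-14:114', '-13:98', '-12:88', '-11:91', '-10:108', '-9:129', '-8:146', '-7:152', '-6:145', '-5:130', '-4:118', '-3:120', '-2:137', '-1:162', '0:181', '1:185', '2:177', '3:161', '4:142', '5:127', '6:118', '7:116', '8:116', '9:117', '10:119', '11:120', '12:121', '13:123']
['-45:80
[... 882 characters left out ...]
17:104', '-16:103', '-15:103', '-14:105', '-13:106', '-12:104', '-11:97', '-10:89', '-9:83', '-8:77', '-7:72', '-6:75', '-5:90', '-4:118', '-3:146', '-2:158', '-1:152', '0:134', '1:113', '2:94', '3:81', '4:73', '5:70', '6:70', '7:70', '8:72', '9:74', '10:76', '11:78', '12:78', '13:77']
side 136 ['-22:108', '-21:106', '-20:103', '-19:100', '-18:98', '-17:97', '-16:100', '-15:102', '-14:99', '-13:92', '-12:84', '-11:77', '-10:72', '-9:70', '-8:78', '-7:101', '-6:132', '-5:154', '-4:155', '-3:139', '-2:116', '-1:93', '0:74', '1:64', '2:59', '3:58', '4:58', '5:60', '6:62', '7:65', '8:69', '9:70', '10:70', '11:69', '12:68', '13:67']
[[247.7, 176.4], [246.0, 176.3], [240.7, 187.6], [239.0, 187.5]]
```

View pics/sided.png

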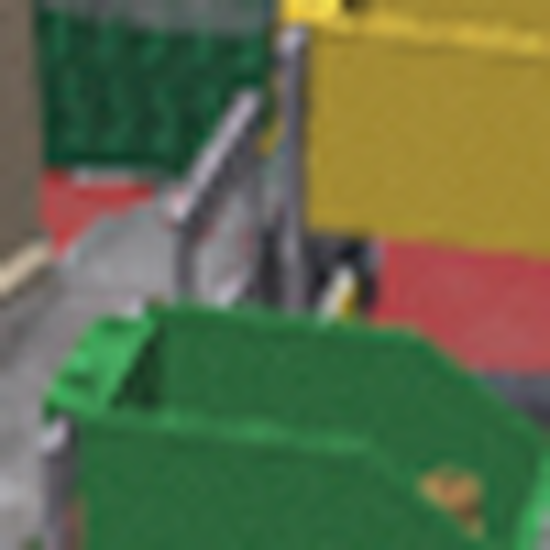

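The measurements agree. The three bright strips match the plate edge, the lower plate and the card, and the bins' lips are 192.7 mm apart against 192 expected. The plate middle is at about (650, 120.5) with yaw 0.1275. Next is the grasp.

```bash
python3 - <<'E'
from h import *
b=np.array([443.4,165.1,0]); yaw=-.194; g=b+Ro.from_euler('z',yaw).apply([15,0,0]); o=[np.pi,0,yaw]
bot.grip(.92)
bot.move_ptp(list(g+[0,0,110]),o); s=bot.get_state(); print(s['t'],s['tcp_pos'],s['orientation'])
bot.movel(list(g+[0,0,13]),max_speed=100)
s=bot.get_state(); print(s['t'],s['tcp_pos'],s['contact_force'])
bot.grip(0,effort=100); s=bot.get_state(); print(s['t'],s['opening'],s['gripper_force'],s['contact_force'])
bot.movel(list(g+[0,0,63]),max_speed=60); bot.dwell(.4)
for i in range(4):
    s=bot.get_state(); print(s['t'],s['tcp_pos'],s['gripper_force'],s['contact_force'],s['wrist_torque']);bot.dwell(.1)
E
```

```text
3.8333 [458.34347037 161.95712528 110.06714103] [-3.14157827e+00 -2.17611047e-04 -1.94668227e-01]
4.95 [458.67057275 162.30397509  13.47548778] [-0.29621244 -0.21137837 -0.26045193]
5.3417 0.5721761309002215 102.71887063980103 [-2.52230013 -1.89827038 10.42024609]
6.725 [458.01928446 162.19433131  62.82028448] 103.61757516860962 [-0.20759176 -0.59652163 -4.55036457] [ 0.02729724 -0.06478914  0.02308501]
6.825 [458.08069827 162.21279248  62.94014843] 103.61768245697021 [ 0.47261671  0.15850243 -3.24902601] [ 0.02345969 -0.06155167 -0.00875958]
6.925 [458.10580296 162.21262602  62.98787974] 103.61792922019958 [ 0.31132971 -1.05234853 -3.90873209] [ 0.04141275 -0.10641893  0.01584236]
7.025 [458.11145005 162.20602327  62.99235903] 103.61839413642883 [-0.15693707 -0.3150219  -4.55826738] [-0.01298538 -0.06272264 -0.02204115]
```

```bash
python3 - <<'E'
from h import *
yaw=.1275; P=np.array([650,120.5,0]); R=Ro.from_euler('z',yaw); t=P+R.apply([-32.5,0,0])
s=bot.get_state(); p=s['tcp_pos']
bot.movel([p[0],p[1],165],max_speed=150)
bot.movel(list(t+[0,0,158]),rot=[np.pi,0,yaw],max_speed=120); bot.dwell(.3)
s=bot.get_state(); print(s['t'],s['tcp_pos'],s['orientation'],s['contact_force'],s['gripper_force'])
T=imaging.capture('top');S=imaging.capture('side'); cv2.imwrite('pics/top1.png',T);cv2.imwrite('pics/side1.png',S)
c=[cv2.resize(T[135:235,255:335],None,fx=5,fy=5,interpolation=cv2.INTER_CUBIC),cv2.resize(S[130:230,215:295],None,fx=5,fy=5,interpolation=cv2.INTER_CUBIC)]
cv2.imwrite('pics/pre1.png',np.hstack(c))
E
```

```text
Traceback (most recent call last):
bench.IKError: the arm cannot follow that straight line within its joint ranges
```

```bash
python3 - <<'E'
from h import *
yaw=.1275; P=np.array([650,120.5,0]); R=Ro.from_euler('z',yaw); t=P+R.apply([-32.5,0,0])
s=bot.get_state(); p=s['tcp_pos']; print(s['qpos'].round(3),s['orientation'])
for z in(80,100,120,140,165): print(z,solve_ik([p[0],p[1],z],[np.pi,0,-.194]))
for z in(90,120,158,165): 
  for y in(yaw,yaw+np.pi): print(z,solve_ik(list(t+[0,0,z]),[np.pi,0,y]))
E
```

```text
[ 0.188  0.244 -0.422  0.907 -0.    -2.759] [ 3.14109256e+00  1.21650031e-03 -1.93977473e-01]
80 [ 0.18826838  0.33916463 -0.5360316   0.6956001   0.         -2.75932427]
100 [ 0.18826838  0.31320889 -0.51207825  0.74550919  0.         -2.75932427]
120 [ 0.18826838  0.28910811 -0.4863014   0.79538682  0.         -2.75932427]
140 [ 0.18826838  0.2668865  -0.45873108  0.84517875  0.         -2.75932427]
165 [ 0.18826838  0.24177384 -0.42178256  0.90723993  0.         -2.75932427]
90 [ 0.06883771  0.56166411 -0.1329537   0.87617852  0.          3.08293036]
90 [ 0.06883771  0.56166411 -0.1329537   0.87617852  0.         -0.05866229]
120 [ 0.06883771  0.53416853 -0.09698358  0.93964421  0.          3.08293036]
120 [ 0.06883771  0.53416853 -0.09698358  0.93964421  0.         -0.05866229]
158 [ 0.06883771  0.50407815 -0.04500592  1.02171225  0.          3.08293036]
158 [ 0.06883771  0.50407815 -0.04500592  1.02171225  0.         -0.05866229]
165 [ 0.06883771  0.49913304 -0.03463192  1.03703137  0.          3.08293036]
165 [ 0.06883771  0.49913304 -0.03463192  1.03703137  0.         -0.05866229]
```

The straight line is blocked because joint 6 would pass its limit. I'll unwind it by a full turn in free air at this height, then go to the place.

```bash
python3 - <<'E'
from h import *
yaw=.1275; P=np.array([650,120.5,0]); R=Ro.from_euler('z',yaw); t=P+R.apply([-32.5,0,0])
q=bot.get_state()['qpos'].copy()
for a in(-1.3,.16,1.6,3.08):
    q[5]=a; bot.move_j(list(q)); print(bot.get_state()['t'],end=' ')
bot.movel(list(t+[0,0,158]),rot=[np.pi,0,yaw],max_speed=120); bot.dwell(.3)
s=bot.get_state(); print(s['t'],s['tcp_pos'],s['orientation'],s['contact_force'],s['gripper_force'])
T=imaging.capture('top');S=imaging.capture('side'); cv2.imwrite('pics/top1.png',T);cv2.imwrite('pics/side1.png',S)
c=[cv2.resize(T[135:235,255:335],None,fx=5,fy=5,interpolation=cv2.INTER_CUBIC),cv2.resize(S[130:230,215:295],None,fx=5,fy=5,interpolation=cv2.INTER_CUBIC)]
cv2.imwrite('pics/pre1.png',np.hstack(c))
E
```

```text
9.2667 10.575 11.875 13.2 15.0417 [617.6224159  116.50779008 158.20209473] [ 3.14156160e+00 -2.04692178e-04  1.27775039e-01] [ 0.05715912  0.07547682 -3.77175636] 103.6492645740509
```

View pics/pre1.png

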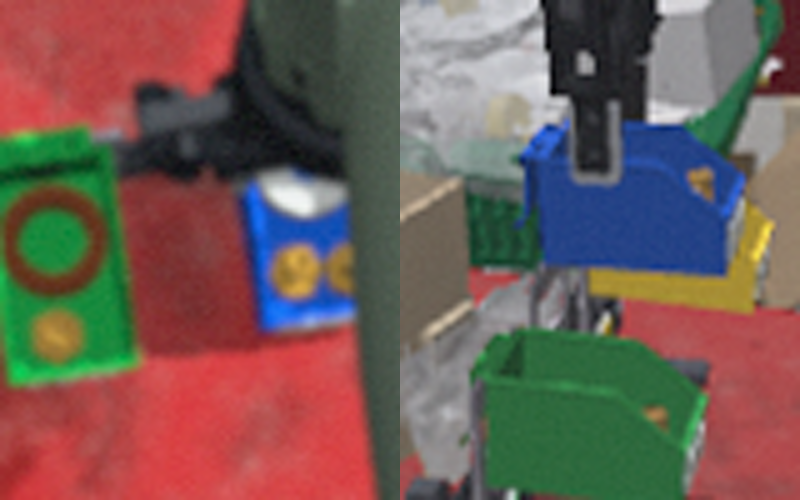

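The side view shows the bin held level, its lip at about (525,150) in the crop, above and beside the plate. I'll check the held pose numerically against the side outline.

```bash
python3 - <<'E'
from fit import *
S=cv2.imread('pics/side1.png'); h=hull(S,(235,150,293,186),'blue'); H=(h@D.T).max(0)
yaw=.1275; R=Ro.from_euler('z',yaw); t=np.array([617.6,116.5,158.2]); b=t+R.apply([-15,0,-13]); print('pred',b.round(1), 'bbox',h.min(0),h.max(0))
def M(q): return Ro.from_euler('yz',[q[2],yaw]).apply(V-[15,0,35])+R.apply([15,0,35])+[q[0],b[1],q[1]]
f=lambda q:(proj('side',M(q))@D.T).max(0)-H
r=least_squares(f,[b[0],b[2],0],x_scale=[5,5,.05],loss='soft_l1'); print(r.x.round(3),np.sqrt(np.mean(r.fun**2)), 'pred rms',np.sqrt(np.mean(f([b[0]-1.4,b[2],0])**2)))
# lip height check on plate in the same picture
E
```

```text
pred [602.7 114.6 145.2] bbox [238.75       153.41666667] [283.41666667 184.25      ]
[6.01037e+02 1.43132e+02 2.60000e-02] 0.8339460778833921 pred rms 1.0250774679227395
```

```bash
cat > st.py <<'E'
from h import *
def F(n=4,dt=.04):
    a=[]
    for i in range(n):
        s=bot.get_state(); a.append(np.r_[s['contact_force'],s['wrist_torque'][:2]]); bot.dwell(dt)
    return np.mean(a,0),s
E
python3 - <<'E'
from st import *
f0,s=F(8); np.save('f0.npy',f0); p=np.array([617.6,116.4,0]); print(f0.round(2))
for z in(136,128,122):
    hit=bot.movel([p[0],p[1],z],max_speed=25,threshold=8); f,s=F(); print(round(s['t'],2),hit,s['tcp_pos'].round(2),(f-f0).round(2))
    if hit: break
E
```

```text
[ 0.06 -0.11 -3.53  0.01 -0.05]
16.63 False [617.8  116.44 136.27] [-0.65  0.05 -0.25 -0.01  0.01]
17.27 False [617.54 116.4  128.  ] [-0.3   0.27 -0.28  0.01  0.03]
17.68 True [617.04 116.3  123.7 ] [ 1.22 -0.01  3.73  0.01 -0.38]
```

```bash
python3 - <<'E'
from st import *
f0=np.load('f0.npy'); z=123.
while z>108:
    hit=bot.movel([617.4,116.4,z],max_speed=15,threshold=12); f,s=F(3,.03); d=f-f0
    print(round(s['t'],2),z,hit,s['tcp_pos'].round(2),d.round(2))
    if hit or d[2]>16 or abs(d[0])>10: break
    z-=1
E
```

```text
18.04 123.0 False [617.09 116.35 123.2 ] [-2.44  0.41  7.06 -0.11  0.31]
18.39 122.0 False [617.07 116.36 122.09] [-3.27 -0.48  8.56 -0.13  0.5 ]
18.74 121.0 False [617.13 116.39 121.01] [-4.05 -0.24  8.59 -0.11  0.56]
19.09 120.0 False [617.09 116.41 120.  ] [-4.33 -0.49  8.86 -0.09  0.66]
19.44 119.0 False [617.25 116.47 118.25] [-1.09  0.42  2.18 -0.    0.14]
19.79 118.0 False [617.24 116.46 117.84] [-1.67 -0.03  3.03 -0.01  0.3 ]
20.14 117.0 False [617.24 116.4  117.09] [-3.42  0.41  5.12 -0.01  0.58]
20.49 116.0 False [617.26 116.39 115.94] [-3.26 -0.18  5.44 -0.06  0.63]
20.84 115.0 False [617.3  116.35 114.87] [-3.26 -0.34  4.8  -0.05  0.63]
21.19 114.0 False [617.34 116.37 113.87] [-3.3  -0.73  4.9  -0.09  0.64]
21.54 113.0 False [617.38 116.35 112.94] [-3.55 -0.37  5.01 -0.11  0.67]
21.89 112.0 False [617.36 116.4  111.92] [-3.36 -0.03  4.48 -0.08  0.67]
22.24 111.0 False [617.38 116.36 110.96] [-3.84 -0.17  4.86 -0.1   0.7 ]
22.59 110.0 False [617.4  116.41 109.93] [-3.39  0.06  5.05 -0.13  0.71]
22.94 109.0 False [617.43 116.42 108.96] [-3.49 -0.19  4.51 -0.07  0.69]
```

```bash
python3 - <<'E'
from st import *
f0=np.load('f0.npy'); z=108.
while z>88:
    hit=bot.movel([617.45,116.4,z],max_speed=12,threshold=7); f,s=F(3,.03); d=f-f0
    print(round(s['t'],2),z,hit,s['tcp_pos'].round(2),d.round(2))
    if hit or d[2]>12 or abs(d[0])>10: break
    z-=1 if z>103 else .5
E
```

```text
23.29 108.0 False [617.38 116.4  107.96] [-3.85 -0.07  4.9  -0.08  0.75]
23.64 107.0 False [617.43 116.43 106.95] [-4.16 -0.43  5.07 -0.08  0.75]
23.99 106.0 False [617.43 116.4  105.91] [-4.26 -0.79  4.92 -0.08  0.77]
24.34 105.0 False [618.16 116.45 104.59] [-0.07  0.48 -0.36  0.    0.02]
24.69 104.0 False [617.59 116.41 103.92] [-0.33 -0.17  0.21  0.01  0.03]
25.04 103.0 False [617.52 116.4  103.08] [-0.06  0.    0.06 -0.02 -0.05]
25.39 102.5 False [617.54 116.41 102.81] [-0.5   0.03  2.73 -0.03  0.08]
25.74 102.0 False [617.63 116.42 102.48] [-1.94  0.22  6.34 -0.05  0.2 ]
26.09 101.5 False [617.67 116.43 102.17] [-2.85 -0.28  9.74 -0.03  0.36]
26.44 101.0 False [617.7  116.43 102.  ] [-4.09 -0.13 10.81 -0.04  0.47]
26.79 100.5 False [617.76 116.44 101.83] [-4.47 -0.4  12.55 -0.03  0.55]
```

The tongue snapped at z≈104.6 (the force dropped) and the lip seated at z≈102.8. Now I'll hold the proof tug.

```bash
python3 - <<'E'
from st import *
f0=np.load('f0.npy')
bot.movel([617.45,116.4,100.1],max_speed=5,threshold=6)
for i in range(10):
    f,s=F(4,.04); print(round(s['t'],2),s['tcp_pos'].round(2),(f-f0).round(2),round(float(np.linalg.norm((f-f0)[:3])),1))
S=imaging.capture('side'); cv2.imwrite('pics/tug.png',cv2.resize(S[130:230,205:305],None,fx=6,fy=6,interpolation=cv2.INTER_CUBIC))
E
```

```text
27.2 [617.77 116.42 101.68] [-5.32 -0.32 14.03 -0.08  0.63] 15.0
27.37 [617.81 116.42 101.68] [-5.37 -0.44 14.32 -0.07  0.65] 15.3
27.53 [617.77 116.4  101.69] [-5.26 -0.47 14.65 -0.09  0.65] 15.6
27.7 [617.8  116.44 101.69] [-5.4  -0.11 14.27 -0.07  0.65] 15.3
27.87 [617.81 116.42 101.71] [-5.44 -0.92 14.5  -0.08  0.63] 15.5
28.03 [617.76 116.45 101.68] [-5.33 -0.41 13.91 -0.07  0.65] 14.9
28.2 [617.8  116.42 101.69] [-5.1  -0.54 13.75 -0.06  0.64] 14.7
28.37 [617.77 116.45 101.68] [-5.3  -0.39 14.58 -0.08  0.65] 15.5
28.53 [617.75 116.43 101.67] [-5.38 -1.   14.29 -0.07  0.65] 15.3
28.7 [617.8  116.4  101.68] [-5.09 -0.86 14.41 -0.08  0.65] 15.3
```

View pics/tug.png

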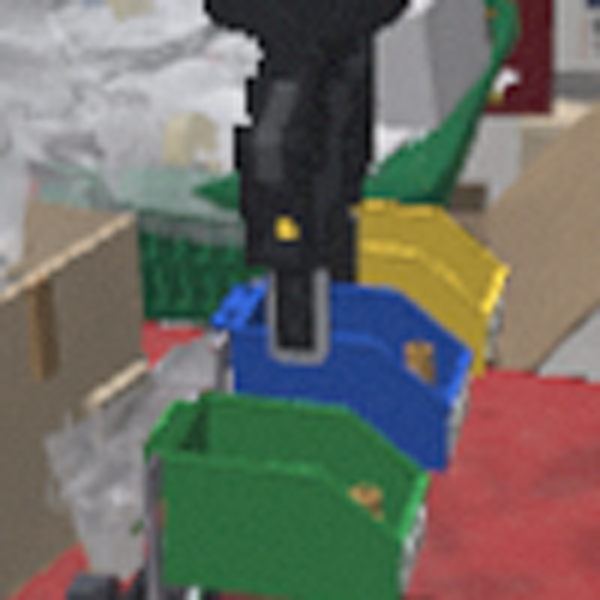

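The bin is seated level with its lip on the plate, and the tug held at about 15 N for 1.5 s. I'll hold briefly at a slightly lower load as well, then unload, release and retreat.

```bash
python3 - <<'E'
from st import *
f0=np.load('f0.npy')
def show(): f,s=F(4,.04); print(round(s['t'],2),s['tcp_pos'].round(2),(f-f0).round(2),round(s['gripper_force'],1),round(s['opening'],3))
bot.movel([617.45,116.4,100.8],max_speed=5); show(); bot.dwell(.7); show()
bot.movel([617.45,116.4,102.4],max_speed=5); show()
bot.grip(.8); bot.dwell(.3); show()
p=bot.get_state()['tcp_pos']
print(bot.movel([p[0],p[1],200],max_speed=70,threshold=10)); show()
q=bot.get_state()['qpos'].copy(); 
bot.movel([480,95,260],max_speed=150); bot.dwell(.5); show()
T=imaging.capture('top');S=imaging.capture('side'); cv2.imwrite('pics/top2.png',T);cv2.imwrite('pics/side2.png',S)
c=[cv2.resize(T[135:235,235:315+80],None,fx=4,fy=4,interpolation=cv2.INTER_CUBIC)[:, :400],cv2.resize(S[130:230,205:305],None,fx=4,fy=4,interpolation=cv2.INTER_CUBIC)]
cv2.imwrite('pics/end.png',np.hstack(c))
E
```

```text
29.21 [617.7  116.43 101.91] [-3.96 -0.59 11.96 -0.06  0.5 ] 105.6 0.568
30.07 [617.72 116.45 101.94] [-4.12 -0.2  12.2  -0.06  0.49] 105.6 0.57
30.71 [617.59 116.42 102.42] [-1.48 -0.11  7.01 -0.03  0.12] 105.0 0.574
31.51 [617.44 116.4  102.4 ] [ 0.22 -0.    3.57 -0.01  0.07] 0.0 0.798
False
33.22 [617.21 116.41 199.51] [-0.24  0.03  3.57  0.01  0.03] 0.0 0.797
35.04 [480.01  95.   259.98] [ 0.3   0.09  3.56 -0.02  0.05] 0.0 0.804
```

View pics/end.png

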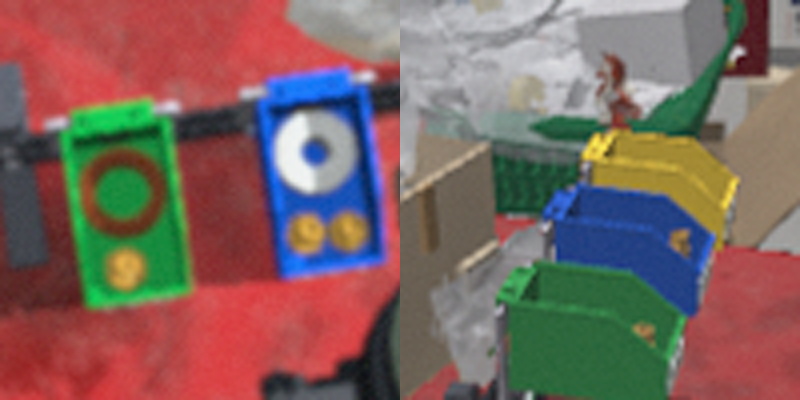

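The bin hangs upright and in line with green and yellow, centred on its plate with the plate's white ends showing on both sides of the lip. The gripper is clear, so I'm handing in.

```bash
python3 -c "
from bench import bot
print(bot.sign_off())"
```

```text
the job is handed in; nothing more can be done
None
```

The blue bin hangs released on the free middle plate: I felt the tongue snap home, the plate took about 15 N for 1.5 s before release, and I handed the job in at about 35 s; sign-off returned no verdict.

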